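# Move a tacky strainer plate to the empty stand with the lifter

### The arm

A 6-joint arm with a two-finger parallel gripper is mounted at the origin on the work surface. World frame = base frame: x ahead of the robot, y to its left, z up, the work surface at z = 0. Lengths are in m, angles in degrees, forces in N, time in s.
With the tool pointing down it reaches from about 0.375 to 0.9 m from the base axis. Payload 3.1 kg.
Tool frame: the origin (TCP) lies between the finger pads; the fingertips stand 11 mm ahead of it and the grasp point (between the pads) lies 8 mm behind it; x points along the fingers, y is the direction in which the jaws open and shut, and the axes are right-handed (so a half turn about x gives the same grasp; the last joint's range is limited). The gripper opens to 87 mm and grips with 3 to 60 N. Pads are 19 mm wide; open, the fingers measure 117 mm over their backs; the gripper's body (75 mm by 190 mm) begins 51 mm behind the grasp point.
Start: joints at [-76.347, 30.224, 82.088, -0, 67.689, -10.227], TCP at [0.253, -0.571, 0.234] pointing down, gripper open.
Joint ranges: [-176.69, 176.69], [-43.24, 126.21], [12.49, 139.97], [-82, 262], [0, 151.66], [-163.58, 163.58]. Speed limits (degrees/s): [159.86, 159.86, 180, 180, 180, 180].

### API

Orientations are given as a 3x3 rotation matrix whose columns are the frame's x, y, z axes.
In Python, from rig import bot gives the robot as it stands.
- The arm moves only by the shell command python3 -m inch 'ROWS' [OPENING]. ROWS is a JSON object of lists of equal length, an entry for each row: "dp": the shift along the tool's x, y, z in mm, a list of three; "yaw": the turn about the tool's x in degrees. In form: {"dp": [[tx, ty, tz], ...], "yaw": [yaw, ...]}. A call has 1 to 20 rows; each row shifts and turns the commanded pose from where the row before left it, along the tool's axes as they then stand; what a row does not reach is not made up. A row lasts 1/12 s, in which the tool goes at most 41.7 mm and 7.16 degrees, less where a joint would pass 70% of its speed; a pose out of reach is approached as far as the arm can. A call is refused whole if a number of a shift passes 41.7 or a number of a turn 7.16, either way. A call with a gripper value outside its range is refused whole. OPENING is the finger opening in mm, from 0 to 87, set as the call begins (- or left out, the last holds). The fingers move at their own pace and stop on an object; the grip force is fixed at half the most. Time passes only in rows, so rows that do not move let the fingers close. It gives the time, the measured TCP pose, the force and the opening at its end, in the units of the state.
- bot.read_state(): the state, without advancing time (a new reading comes with each control period).
- bot.capture(name): name is "scene" or "top" or "wrist"; returns a dict with "color" (420x560x3 uint8, red, green, blue), "intrinsics" (3x3 intrinsics, pixels), "k1" (the pictures are not rectified: a ray, as slopes to the right and down, at radius r is drawn at 1 + k1 r^2 times it, then the intrinsics apply), "pose" (4x4, takes a point from camera to world coordinates). Camera axes: x right, y down, z forward; pixel columns grow to the right and rows downward; lengths in m; the calibration is good to about 2 mm. A picture is of the moment at which its call begins. There is no depth.
- bot.hand_in(): hands the job in, once; it reports no verdict.
The state is a dict: "time_s": time; "joint_positions": joint angles; "qvel": joint speeds; "tau": joint torques, N m; "position": TCP position; "tcp_rot": TCP orientation; "force": force on the tool from outside, world axes, zero at the start; "moment": the same for the moment, N m; "opening": opening from 0.0 (shut) to 1.0 (fully open).
Only numpy, scipy, OpenCV 4.12 (cv2) and the standard library are available. Lean on these libraries where they do the work, as an engineer would, in place of code of your own. Each camera call takes 0.05 s, during which the arm holds its last target.

### The job

The round drilled plate on one of the two wooden stands is freshly glued, so it must not be touched by the gripper. Take the broad lifter by its handle, slide its blade under the plate and lift it, keep it level, and set it down gently in the middle of the empty stand. Then draw the lifter out and leave it lying flat on the bench.

Things in the scene. Friction and masses are not known exactly. Their poses are not given: they have to be found in the camera images.
- lifter: Broad spatula: steel blade 60 wide, 3 thick; dark wooden bar handle bridging over its rear. Origin: blade underside, below the handle's middle. x to the tip, z up; blade x -50 to +180. Bar along x: 100 long, 22 wide, z 50 to 74, on 10 mm posts at x = -35, +35. Starts flat on the bench between the stands, tip away from the robot. 300 g, balances near the handle.
- plate: Round white plastic plate with 19 small holes, 150 diameter, 6 thick, about 150 g. Origin: centre of its underside, z up. Starts lying on stand_from, bridging its two battens, near the middle, the channel free below it. (The square white plate without holes on the bench is not it.)
- stand_from: Fixed wooden stand under the plate: two battens along x, 30 wide, 36 high, x -85 to +100, and between them a channel 90 wide down to the bench, open above and at the -x end (robot side); a tie 10 high crosses it at x +85 to +100. Origin: on the bench, the middle of the place for the plate. x along the channel, away from the robot, turned up to 17 degrees.
- stand_to: The same kind of stand, empty at the start; on the robot's left or right. Same sizes, origin and axes as stand_from. A plate in its middle has its underside 36 above the bench and its centre over the origin.

How it is judged (in metres and radians):
On the way:
1. the plate is carried on the lifter, at least 15 mm clear above its stand (height (world z) of plate above 0.051 m and contact force between plate and lifter above 0.3 N and contact force between plate and stand_from below 0.05 N), for 0.2 s.
At the end, for the whole second after the job is handed in: The plate lies flat on the battens of stand_to, its centre within 20 mm of the stand's middle, at rest and off the lifter; the lifter is out from under it and lies flat on the bench, upright on its blade (within 6 degrees), at rest (horizontal distance between plate and stand_to below 0.02 m and height (world z) of plate between 0.032 and 0.04 m and angle between plate's own z axis and vertical below 0.07 rad and linear speed of each of plate, lifter below 0.02 m/s and contact force between plate and stand_to above 0.3 N and contact force between plate and lifter below 0.05 N and (horizontal distance between plate and lifter above 0.235 m or y of lifter in the frame of stand_to above 0.1 m or y of lifter in the frame of stand_to below -0.1 m or angle between the x axis of lifter and the x axis of stand_to, either way round above 0.6 rad) and height (world z) of lifter below 0.008 m and angle between lifter's own z axis and vertical below 0.1 rad); the robot touches nothing.
It fails at once if the gripper or arm touches the plate (contact force between any of the fingers, the arm and plate above 0.5 N).
It fails at once if the plate is tipped more than 25 degrees (angle between plate's own z axis and vertical above 0.436 rad).
It fails at once if the plate is dropped onto the stand (hits it faster than 0.6 m/s) (horizontal distance between plate and stand_to below 0.08 m and height (world z) of plate below 0.055 m and linear speed of plate above 0.6 m/s).
It also fails if it takes over 67 s, if anything falls off the work surface, if the arm or the gripper's body presses on something with over 40 N, if the wrist force passes 120 N, or if a joint passes its speed limit or range.

## Working session

There is one attempt and no reset: what is moved stays moved. The work goes in short steps, Python scripts to look and compute and a shell command to move; the robot and the scene stay as the last step left them, time stands still between calls to the robot, and variables do not carry over. Pictures are saved under pics/ and viewed, and the job is handed in when it is done.

```bash
mkdir -p pics; ls
python3 - <<'E'
from rig import bot
import cv2
s=bot.read_state();print(s)
for n in("scene","top","wrist"):
    c=bot.capture(n);cv2.imwrite(f"pics/{n}0.png",c["color"][:,:,::-1]);print(n,c["intrinsics"],c["k1"],c["pose"])
E
```

```text
pics
{'time_s': 0.0, 'joint_positions': array([-7.63449738e+01,  3.02779305e+01,  8.21563777e+01, -7.75043652e-04,
        6.76872582e+01, -1.02283756e+01]), 'qvel': array([-0.06545503, -0.01136794,  0.02873515, -0.05161531,  0.0009314 ,
        0.02723515]), 'tau': array([ 1.98040558e-03, -4.40037382e+01, -1.76587683e+01,  6.35195780e-02,
        5.81668527e-02, -1.65832735e-04]), 'position': array([ 0.25289284, -0.57078546,  0.23258274]), 'tcp_rot': array([[-5.13049376e-04,  4.04880888e-01, -9.14369292e-01],
       [ 2.05880635e-03, -9.14367047e-01, -4.04881049e-01],
       [-9.99997749e-01, -2.09023328e-03, -3.64455901e-04]]), 'force': array([-0.18730135, -0.20728951, -0.27631703]), 'moment': array([ 0.00815189, -0.00815659,  0.08886163]), 'opening': 0.998415343113682}
scene [[379.64416822   0.         276.22480371]
 [  0.         379.64416822 214.66614682]
 [  0.           0.           1.        ]] -0.06872890565129967 [[ 0.83339357  0.40322056 -0.37797928  0.8131899 ]
 [ 0.55256011 -0.62213266  0.55464249 -0.40520484]
 [-0.01151    -0.67109175 -0.74128495  0.61799678]
 [ 0.          0.          0.          1.        ]]
top [[439.30766482   0.         281.23304639]
 [  0.         439.30766482 206.64711836]
 [  0.           0.           1.        ]] -0.09948201082835449 [[-0.00725418 -0.98219045  0.18774798  0.38392754]
 [-0.99958898  0.00191492 -0.02860423  0.01421421]
 [ 0.02773528 -0.18787831 -0.98180064  0.83549932]
 [ 0.          0.          0.          1.        ]]
wrist [[318.55005966   0.         281.1118334 ]
 [  0.         318.55005966 210.57512397]
 [  0.           0.           1.        ]] -0.06700250284480752 [[ 0.40464591 -0.87749052 -0.25743363  0.32465303]
 [-0.91447058 -0.3889851  -0.11150852 -0.53991075]
 [-0.00229018  0.28053695 -0.95984049  0.38260735]
 [ 0.          0.          0.          1.        ]]
```

View pics/top0.png

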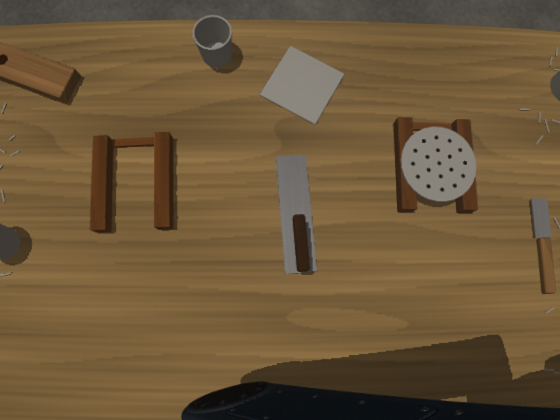

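View pics/scene0.png

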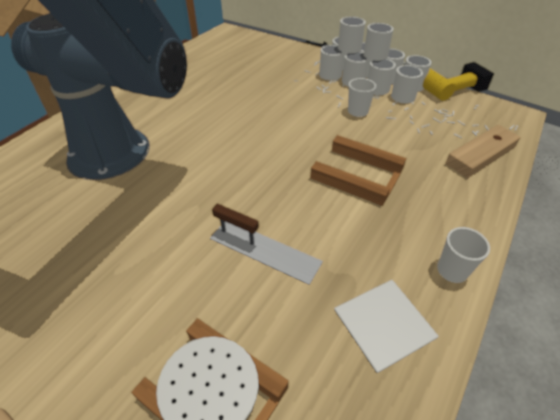

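The top view shows the plate on stand_from at about (438,163), the empty stand_to at about (135,180), and the lifter from (290,156) to (300,273) with its dark handle at (301,243). The square plate is the decoy. Next I'll measure these with masks.

```bash
cat > h.py <<'E'
import numpy as np, cv2
from rig import bot
def ray(c,uv):
    K=c["intrinsics"];uv=np.atleast_2d(np.asarray(uv,float))
    d=np.c_[(uv[:,0]-K[0,2])/K[0,0],(uv[:,1]-K[1,2])/K[1,1]]
    s=d.copy()
    for _ in range(20): s=d/(1+c["k1"]*(s**2).sum(1,keepdims=True))
    R=c["pose"][:3,:3];return c["pose"][:3,3],np.c_[s,np.ones(len(s))]@R.T
def onz(c,uv,z):
    o,d=ray(c,uv);return o+d*((z-o[2])/d[:,2])[:,None]
def proj(c,P):
    P=np.atleast_2d(P);R=c["pose"][:3,:3];q=(P-c["pose"][:3,3])@R
    s=q[:,:2]/q[:,2:];s=s*(1+c["k1"]*(s**2).sum(1,keepdims=True));K=c["intrinsics"]
    return np.c_[s[:,0]*K[0,0]+K[0,2],s[:,1]*K[1,1]+K[1,2]]
E
python3 - <<'E'
from h import *
c=bot.capture("top");im=c["color"][:,:,::-1].copy()
hsv=cv2.cvtColor(im,cv2.COLOR_BGR2HSV)
for p in[(100,180),(165,180),(404,170),(438,150),(290,180),(301,243),(60,200),(80,180),(285,255),(309,240)]: print(p,hsv[p[1],p[0]])
a=cv2.resize(im[100:240,70:190],None,fx=4,fy=4,interpolation=cv2.INTER_CUBIC)
b=cv2.resize(im[100:240,380:500],None,fx=4,fy=4,interpolation=cv2.INTER_CUBIC)
cv2.imwrite("pics/st.png",cv2.convertScaleAbs(np.hstack([b,a])[:, :800*2],alpha=1.5)[:, :960][:, :])
l=cv2.resize(im[145:285,250:350],None,fx=4,fy=4,interpolation=cv2.INTER_CUBIC)
cv2.imwrite("pics/li.png",cv2.convertScaleAbs(l,alpha=1.5))
cv2.imwrite("pics/sa.png",cv2.convertScaleAbs(a,alpha=1.5));cv2.imwrite("pics/sb.png",cv2.convertScaleAbs(b,alpha=1.5))
E
```

```text
(100, 180) [ 13 178  83]
(165, 180) [ 13 176  84]
(404, 170) [ 21  26 138]
(438, 150) [13 60 30]
(290, 180) [ 10  14 113]
(301, 243) [ 12 148  50]
(60, 200) [ 18 129 115]
(80, 180) [ 18 131 130]
(285, 255) [ 12  10 122]
(309, 240) [15 24 65]
```

View pics/sa.png

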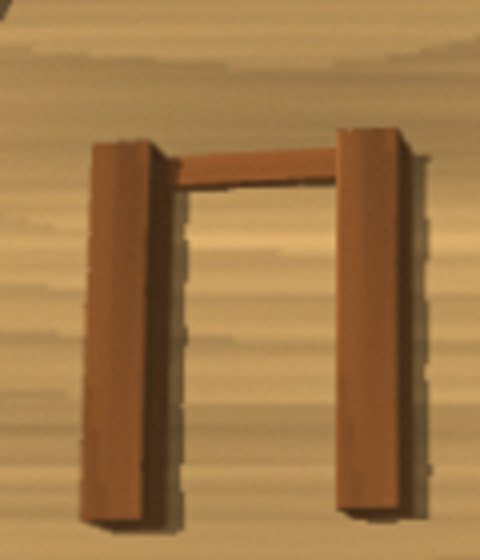

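View pics/sb.png

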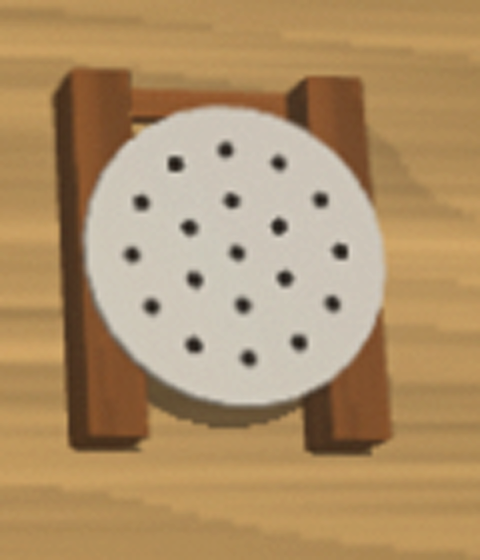

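View pics/li.png

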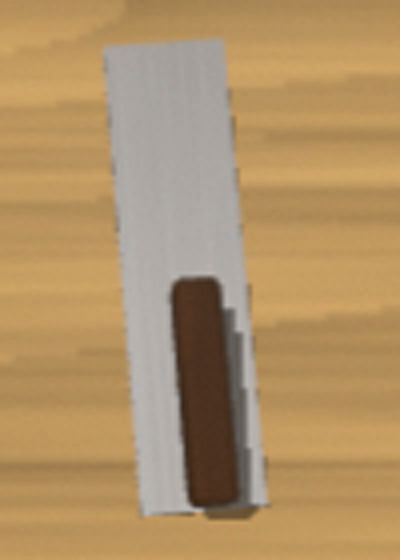

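```bash
cat > meas.py <<'E'
from h import *
c=bot.capture("top")
def P(l,off,z): return onz(c,[((u+.5)/4-.5+off[0],(v+.5)/4-.5+off[1]) for u,v in l],z)
def frame(pts,model):
    A=np.array(model)/1000;B=pts[:,:2];a=A.mean(0);b=B.mean(0)
    H=(A-a).T@(B-b);th=np.arctan2(H[0,1]-H[1,0],H[0,0]+H[1,1]);R=np.array([[np.cos(th),-np.sin(th)],[np.sin(th),np.cos(th)]])
    t=b-R@a;r=(A@R.T+t-B);return t,np.degrees(th),np.abs(r*1000).round(1).tolist()
st=[(100,75),(100,45),(-85,45),(-85,75),(100,-45),(100,-75),(-85,-75),(-85,-45)]
print("to",frame(P([(94,143),(150,143),(140,521),(80,519),(338,129),(400,129),(399,509),(337,507)],(70,100),.036),st))
print("from",frame(P([(76,69),(131,70),(147,438),(88,437),(305,78),(360,79),(391,440),(332,441)],(380,100),.036),st))
print("blade",frame(P([(104,46),(224,39),(268,505),(143,516)],(250,145),.003),[(180,30),(180,-30),(-50,-30),(-50,30)]))
print("handle",frame(P([(172,280),(219,278),(239,505),(190,507)],(250,145),.074),[(50,11),(50,-11),(-50,-11),(-50,11)]))
im=c["color"];m=((im.min(2)>85)&(im.max(2).astype(int)-im.min(2)<45)).astype(np.uint8)
m[:, :380]=0;m[:,500:]=0;m[:100]=0;m[220:]=0
cs,_=cv2.findContours(m,0,2);k=max(cs,key=cv2.contourArea)
w=onz(c,cv2.convexHull(k)[:,0],.042)[:,:2];print("plate",(w.max(0)+w.min(0))/2,np.ptp(w,0))
E
python3 meas.py
```

```text
to (array([0.58131943, 0.2750637 ]), np.float64(2.5495770162661056), [[0.1, 0.9], [1.8, 1.3], [0.6, 1.0], [1.6, 0.5], [0.4, 0.2], [1.1, 0.3], [0.3, 0.4], [1.9, 0.9]])
from (array([ 0.61547717, -0.31186114]), np.float64(-1.2304422511231632), [[0.8, 2.5], [0.2, 0.3], [0.1, 1.0], [0.0, 0.5], [0.8, 0.5], [0.0, 1.6], [1.4, 0.2], [0.3, 0.0]])
blade (array([ 0.46711885, -0.04271987]), np.float64(4.227655584026093), [[0.3, 0.2], [0.3, 0.2], [0.1, 0.4], [0.1, 0.4]])
handle (array([ 0.46597138, -0.04171793]), np.float64(3.8428582711876973), [[0.1, 0.5], [0.6, 0.7], [0.2, 0.3], [0.6, 0.4]])
plate [ 0.62099905 -0.31271004] [0.14626676 0.14942852]
```

Residuals are at most 2.5 mm, mostly under 2. I'll grasp the bar about 25 mm ahead of its middle, which balances the plate load better. First move: turn the gripper and go above the bar.

```bash
python3 -m inch '{"dp":[[0,0,0],[0,0,0],[0,0,0],[0,-15,-8],[0,-30,-16],[0,-32,-17],[0,-33,-18],[0,-33,-18],[0,-33,-18],[0,-33,-18],[0,-33,-18],[0,-33,-18],[0,-33,-18],[0,-33,-18],[0,-33,-18],[0,-33,-18],[0,-33,-18],[0,-32,-17],[0,-30,-16],[0,-10,-3]],"yaw":[7,7,5.9,0,0,0,0,0,0,0,0,0,0,0,0,0,0,0,0,0]}' 87
cat > g.py <<'E'
from h import *
import sys
s=bot.read_state();x,y,th=map(float,sys.argv[1:4]);z=float(sys.argv[4])
R=s["tcp_rot"];d=np.array([x,y,z])-s["position"]
print("t",s["time_s"],"pos",s["position"].round(4),"tilt",R[:,0].round(3),"yaw(lifter)",np.degrees(np.arctan2(-R[1,2],-R[0,2])).round(2),"yaw cmd",round(-(th-np.degrees(np.arctan2(-R[1,2],-R[0,2]))),2))
print("dp mm",(R.T@d*1000).round(1),"F",s["force"].round(2),"M",s["moment"].round(3),"open",s["opening"])
E
python3 g.py .4914 -.0405 4 .054
```

```text
time_s: 1.92
position: [0.4933, -0.0379, 0.2337]
tcp_rot: [[0.002, 0.073, -0.997], [0.001, -0.997, -0.073], [-1.0, -0.001, -0.002]]
force: [0.3, -0.0, 0.3]
opening: 0.998
t 1.9167 pos [ 0.4933 -0.0379  0.2337] tilt [ 0.002  0.001 -1.   ] yaw(lifter) 4.19 yaw cmd 0.19
dp mm [179.7   2.6   2.5] F [ 0.32 -0.    0.27] M [ 0.015  0.044 -0.005] open 0.9980700457093142
```

Run:
```python
from h import *
c=bot.capture("wrist");im=c["color"][:,:,::-1].copy()
for x in (-50,50):
  pass
t=np.radians(4.0);R=np.array([[np.cos(t),-np.sin(t)],[np.sin(t),np.cos(t)]])
for z,l in((.074,[(50,11),(50,-11),(-50,-11),(-50,11)]),(.003,[(180,30),(180,-30),(-50,-30),(-50,30)])):
  q=np.c_[np.array(l)/1000@R.T+[.4665,-.0422],[z]*4];cv2.polylines(im,[proj(c,q).astype(int)],True,(0,0,255))
cv2.imwrite("pics/w1.png",im)
```

```text
(no output)
```

View pics/w1.png

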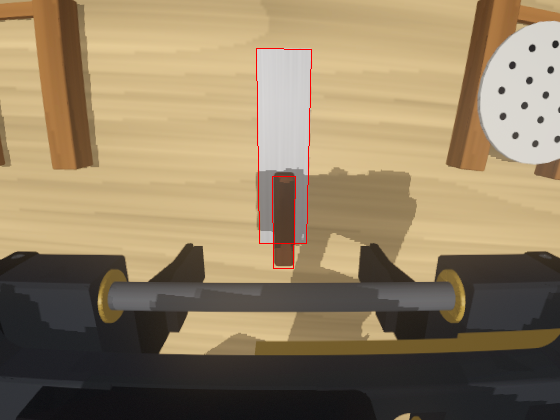

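The projected blade and bar outlines (red, bar at about (284,220)) match the picture to a few pixels, so I descend and grip.

```bash
python3 -m inch '{"dp":[[10,1.3,1],[20,1.3,1],[25,0,0.5],[25,0,0],[25,0,0],[25,0,0],[25,0,0],[15,0,0],[8,0,0],[2,0,0],[0,0,0],[0,0,0]],"yaw":[0.2,0,0,0,0,0,0,0,0,0,0,0]}' 87
python3 g.py .4914 -.0405 4 .054
```

```text
time_s: 2.97
position: [0.4901, -0.045, 0.0543]
tcp_rot: [[0.002, 0.066, -0.998], [-0.001, -0.998, -0.066], [-1.0, 0.001, -0.001]]
force: [-0.9, 0.3, 0.7]
opening: 1.004
t 2.9667 pos [ 0.4901 -0.045   0.0543] tilt [ 0.002 -0.001 -1.   ] yaw(lifter) 3.76 yaw cmd -0.24
dp mm [ 0.3 -4.4 -1.6] F [-0.88  0.26  0.67] M [ 0.025  0.012 -0.002] open 1.0037870873507222
```

```bash
python3 -m inch '{"dp":[[0,-2.2,-0.8],[0,-2,-0.7],[0,0,0],[0,0,0],[0,0,0],[0,0,0],[0,0,0],[0,0,0],[0,0,0],[0,0,0],[0,0,0],[0,0,0],[0,0,0]],"yaw":[-0.2,0,0,0,0,0,0,0,0,0,0,0,0]}' 10
python3 g.py .4914 -.0405 4 .054
```

```text
time_s: 4.05
position: [0.4908, -0.0402, 0.0535]
tcp_rot: [[0.0, 0.069, -0.998], [-0.0, -0.998, -0.069], [-1.0, 0.0, -0.0]]
force: [-0.5, -1.1, -1.4]
opening: 0.247
t 4.05 pos [ 0.4908 -0.0402  0.0535] tilt [ 0. -0. -1.] yaw(lifter) 3.98 yaw cmd -0.02
dp mm [-0.5  0.3 -0.6] F [-0.49 -1.13 -1.37] M [-0.142 -0.011  0.032] open 0.24723719314901638
```

```bash
python3 -m inch '{"dp":[[-3,0,0],[-6,0,0],[-10,0,0],[-12,0,0],[-12,0,0],[-10,0,0],[-5,0,0],[-2,0,0],[0,0,0],[0,0,0],[0,0,0]],"yaw":[0,0,0,0,0,0,0,0,0,0,0]}'
python3 g.py .355 -.306 -1.2 .113
python3 - <<'E'
from h import *
for n in("scene","wrist"):
    c=bot.capture(n);cv2.imwrite(f"pics/{n}2.png",c["color"][:,:,::-1])
E
```

```text
time_s: 4.97
position: [0.4903, -0.04, 0.1131]
tcp_rot: [[-0.001, 0.069, -0.998], [0.0, -0.998, -0.069], [-1.0, -0.0, 0.001]]
force: [-0.4, -0.2, -3.1]
opening: 0.249
t 4.9667 pos [ 0.4903 -0.04    0.1131] tilt [-0.001  0.    -1.   ] yaw(lifter) 3.98 yaw cmd 5.18
dp mm [1.000e-01 2.560e+02 1.534e+02] F [-0.35 -0.17 -3.12] M [0.014 0.015 0.014] open 0.24867556274902045
```

View pics/scene2.png

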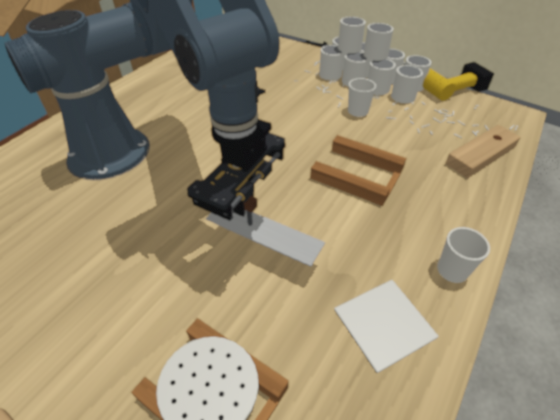

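```bash
python3 -m inch '{"dp":[[0,0,0],[0,0,2],[0,4,4],[0,8,7],[0,14,9],[0,18,10],[0,20,10],[0,22,10],[0,24,10],[0,26,10],[0,26,10],[0,25,10],[0,24,10],[0,20,9],[0,16,8],[0,11,6],[0,7,3],[0,4,1],[0,0,0],[0,0,0]],"yaw":[2.6,2.6,0,0,0,0,0,0,0,0,0,0,0,0,0,0,0,0,0,0]}'
python3 g.py .355 -.306 -1.2 .068
python3 - <<'E'
from h import *
for n in("top","scene","wrist"):
    c=bot.capture(n);cv2.imwrite(f"pics/{n}3.png",c["color"][:,:,::-1])
E
```

```text
time_s: 6.73
position: [0.3559, -0.3059, 0.1135]
tcp_rot: [[-0.0, -0.021, -1.0], [0.001, -1.0, 0.021], [-1.0, -0.001, 0.0]]
force: [0.4, 0.1, -2.9]
opening: 0.248
t 6.7333 pos [ 0.3559 -0.3059  0.1135] tilt [-0.     0.001 -1.   ] yaw(lifter) -1.21 yaw cmd -0.01
dp mm [45.5  0.2  0.9] F [ 0.41  0.13 -2.95] M [0.048 0.022 0.024] open 0.24763884300323402
```

View pics/wrist3.png

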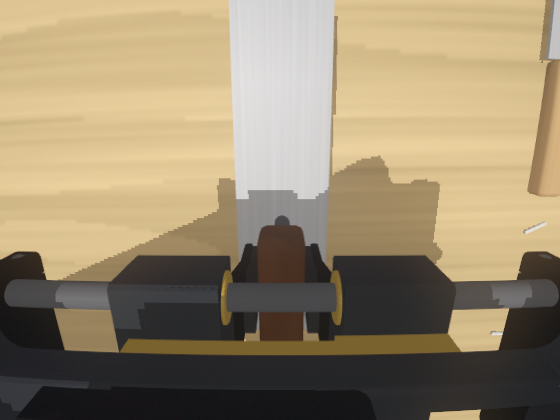

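View pics/top3.png

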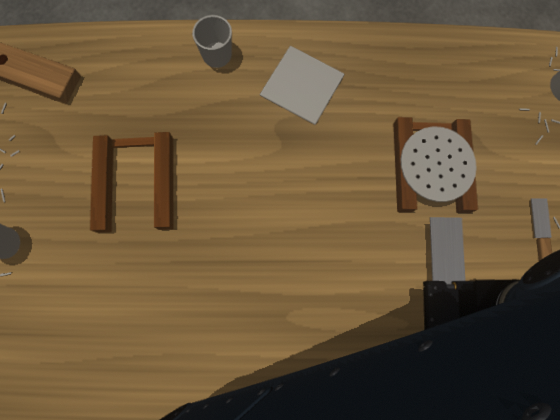

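Run:
```python
from h import *
t=cv2.imread("pics/top3.png");s=cv2.imread("pics/scene3.png")
cv2.imwrite("pics/t3c.png",cv2.convertScaleAbs(cv2.resize(t[195:295,410:490],None,fx=5,fy=5,interpolation=2),alpha=1.4))
cv2.imwrite("pics/s3c.png",cv2.resize(s,None,fx=1.4,fy=1.4))
```

```text
(no output)
```

View pics/t3c.png

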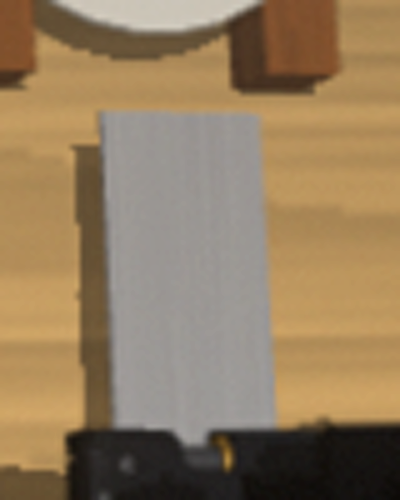

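View pics/s3c.png

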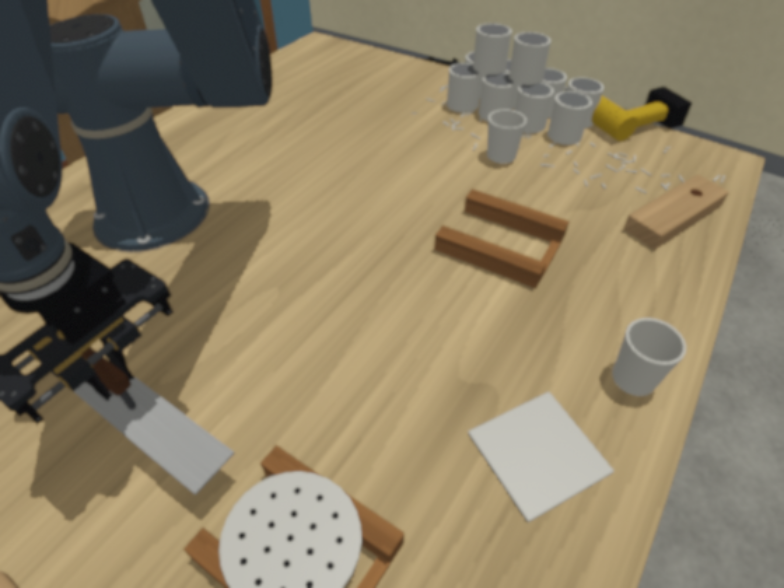

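Run:
```python
from h import *
a=bot.capture("top");b=bot.capture("scene")
def tri(u,v):
    o1,d1=ray(a,u);o2,d2=ray(b,v);d1=d1[0];d2=d2[0]
    k=np.linalg.lstsq(np.c_[d1,-d2],o2-o1,rcond=None)[0];p,q=o1+k[0]*d1,o2+k[1]*d2;return ((p+q)/2).round(4),(p-q).round(4)
for (x,y),(u,v) in (((101,113),(233,453)),((260,117),(196,492))):
    print(tri(((x+.5)/5-.5+410,(y+.5)/5-.5+195),((u+.5)/1.4-.5,(v+.5)/1.4-.5)))
print(onz(a,[(101/5+409.6,113/5+194.6),(260/5+409.6,117/5+194.6),(114/5+409.6,425/5+194.6),(275/5+409.6,425/5+194.6)],.062).round(4))
```

```text
(array([ 0.5119, -0.2789,  0.0623]), array([-0.0004, -0.0005,  0.0001]))
(array([ 0.5106, -0.3367,  0.0649]), array([-0.0025, -0.003 ,  0.001 ]))
[[ 0.5117 -0.2792  0.062 ]
 [ 0.51   -0.3397  0.062 ]
 [ 0.3991 -0.2767  0.062 ]
 [ 0.3979 -0.3366  0.062 ]]
```

The tip triangulates at z≈0.063 and the blade axis is in line with the plate, so the lifter hangs level. Now I lower it to 14 mm and slide it in.

```bash
python3 -m inch '{"dp":[[5,0,0],[10,0,0],[14,0,0],[10,0,0],[5,0,0],[1.5,0,0],[0,0,0],[0,0,0]],"yaw":[0,0,0,0,0,0,0,0]}'
python3 g.py .526 -.3095 -1.2 .068
python3 -m inch '{"dp":[[0,0,-2],[0,0,-5],[0,0,-8],[0,0,-10],[0,0,-12],[0,0,-12],[0,0,-12],[0,0,-12],[0,0,-12],[0,0,-12],[0,0,-12],[0,0,-12],[0,0,-12],[0,0,-11],[0,0,-10],[0,0,-8],[0,0,-5],[0,0,-2],[0,0,0],[0,0,0]],"yaw":[0,0,0,0,0,0,0,0,0,0,0,0,0,0,0,0,0,0,0,0]}'
python3 g.py .526 -.3095 -1.2 .068
python3 - <<'E'
from h import *
for n in("top","scene","wrist"):
    c=bot.capture(n);cv2.imwrite(f"pics/{n}4.png",c["color"][:,:,::-1])
E
```

```text
time_s: 7.65
position: [0.3562, -0.3065, 0.0682]
tcp_rot: [[0.0, -0.021, -1.0], [-0.0, -1.0, 0.021], [-1.0, 0.0, -0.0]]
force: [-0.9, -0.3, -3.2]
opening: 0.251
t 7.65 pos [ 0.3562 -0.3065  0.0682] tilt [ 0. -0. -1.] yaw(lifter) -1.21 yaw cmd -0.01
dp mm [   0.3   -0.6 -169.8] F [-0.87 -0.26 -3.2 ] M [-0.005 -0.034  0.009] open 0.2509063396709221
time_s: 9.32
position: [0.5244, -0.3098, 0.0679]
tcp_rot: [[-0.001, -0.021, -1.0], [0.001, -1.0, 0.021], [-1.0, -0.001, 0.001]]
force: [-0.0, -0.3, -4.4]
opening: 0.245
t 9.3167 pos [ 0.5244 -0.3098  0.0679] tilt [-0.001  0.001 -1.   ] yaw(lifter) -1.23 yaw cmd -0.03
dp mm [-0.1 -0.3 -1.5] F [-0.01 -0.31 -4.36] M [-0.012  0.061  0.033] open 0.24512414337992375
```

View pics/wrist4.png

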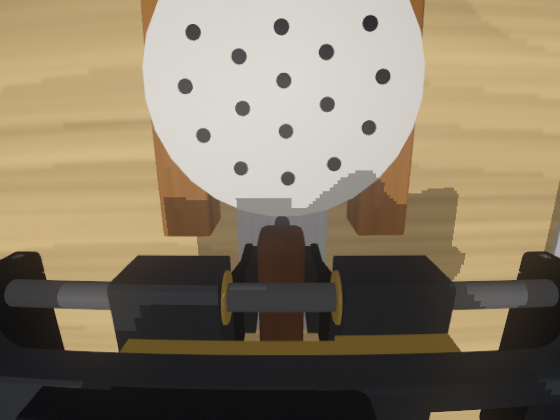

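View pics/scene4.png

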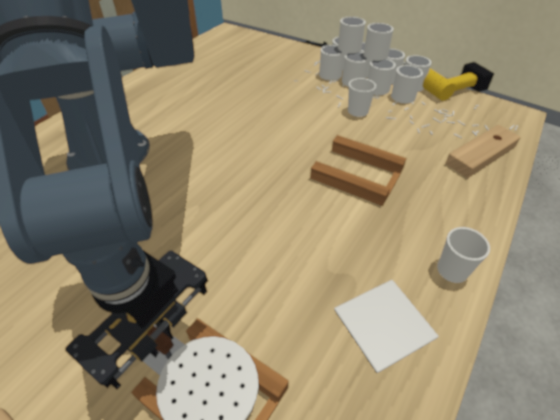

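The plate lies over the blade, centred on the lifter axis (hole column at about 284, rear rim at row 215). Lifting slowly.

```bash
python3 -m inch '{"dp":[[-3,0,0],[-4,0,0],[-4,0,0],[-3,0,0],[-1.5,0,0],[-1.5,0,0],[-1.5,0,0],[-1.5,0,0],[-1.5,0,0],[-1.5,0,0],[-2,0,0],[-3,0,0],[0,0,0],[0,0,0],[0,0,0]],"yaw":[0,0,0,0,0,0,0,0,0,0,0,0,0,0,0]}'
python3 g.py .526 -.3095 -1.2 .128
python3 - <<'E'
from h import *
for n in("top","scene","wrist"):
    c=bot.capture(n);cv2.imwrite(f"pics/{n}5.png",c["color"][:,:,::-1])
E
```

```text
time_s: 10.72
position: [0.525, -0.3099, 0.0961]
tcp_rot: [[-0.0, -0.021, -1.0], [-0.0, -1.0, 0.021], [-1.0, 0.0, 0.0]]
force: [-0.3, -0.5, -5.3]
opening: 0.247
t 10.7167 pos [ 0.525  -0.3099  0.0961] tilt [-0. -0. -1.] yaw(lifter) -1.22 yaw cmd -0.02
dp mm [-31.9  -0.5  -1. ] F [-0.26 -0.52 -5.26] M [ 0.057  0.121 -0.018] open 0.24691414930058844
```

View pics/wrist5.png

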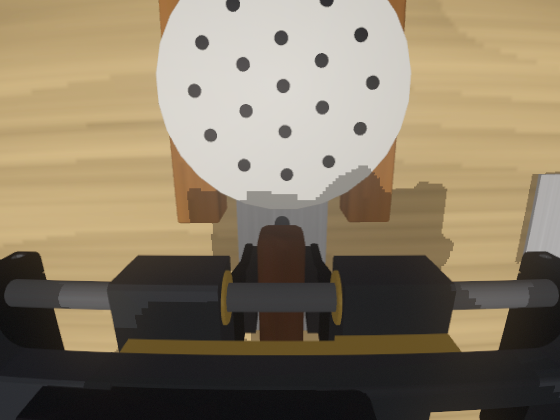

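View pics/scene5.png

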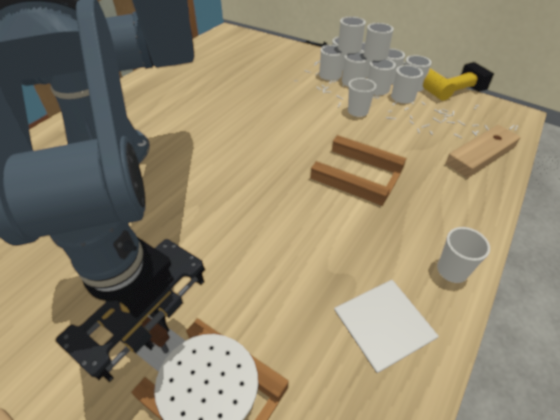

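```bash
python3 -m inch '{"dp":[[-2,0,0],[-4,0,0],[-6,0,0],[-7,0,0],[-7,0,0],[-7,0,0],[-6,0,0],[-5,0,0],[-3,0,0],[-1,0,0],[0,0,0],[0,0,0]],"yaw":[0,0,0,0,0,0,0,0,0,0,0,0]}'
python3 g.py .526 -.3095 -1.2 .128
cat > plate.py <<'E'
from h import *
import sys
n=sys.argv[1]
o={}
for k in("wrist","top","scene"):
    c=bot.capture(k);o[k]=c;cv2.imwrite(f"pics/{k}{n}.png",c["color"][:,:,::-1])
def tri(a,u,b,v):
    o1,d1=ray(a,u);o2,d2=ray(b,v);d1=d1[0];d2=d2[0]
    k=np.linalg.lstsq(np.c_[d1,-d2],o2-o1,rcond=None)[0];p,q=o1+k[0]*d1,o2+k[1]*d2;return ((p+q)/2),np.linalg.norm(p-q)
# hole blobs in top and scene
def holes(c):
    g=c["color"].astype(int);m=((g.min(2)>80)&(g.max(2)-g.min(2)<45)).astype(np.uint8)
    cs,h=cv2.findContours(m,cv2.RETR_CCOMP,cv2.CHAIN_APPROX_NONE);best=[]
    cnt={}
    for i in range(len(cs)):
        if h[0][i][3]>=0 and 2<=cv2.contourArea(cs[i])<=400: cnt.setdefault(h[0][i][3],[]).append(i)
    if not cnt: return [],None
    p=max(cnt,key=lambda k:len(cnt[k]))
    pts=[]
    for i in cnt[p]:
        x,y,w,hh=cv2.boundingRect(cs[i]);sub=255-g[y:y+hh,x:x+w].mean(2);sub=np.clip(sub-sub.min(),0,None)+1e-6
        yy,xx=np.mgrid[y:y+hh,x:x+w];pts.append(((xx*sub).sum()/sub.sum(),(yy*sub).sum()/sub.sum()))
    return np.array(pts),cv2.convexHull(cs[p])[:,0]
pt,_=holes(o["top"]);ps,_=holes(o["scene"]);pw,_=holes(o["wrist"]);print(len(pt),len(ps),len(pw))
z0=float(sys.argv[2]) # assumed top height
if len(pt)>=4 and len(ps)>=4:
    A=onz(o["top"],pt,z0)
    B=onz(o["scene"],ps,z0)
    P=[]
    for i,a in enumerate(A):
        d=np.linalg.norm(B-a,axis=1);j=d.argmin()
        if d[j]<.012:
            q,e=tri(o["top"],pt[i],o["scene"],ps[j])
            if e<.006:P.append(q)
    P=np.array(P)
    if len(P)>=4:
        c0=P.mean(0);n_=np.linalg.svd(P-c0)[2][2];n_*=np.sign(n_[2]);print("matched",len(P),"mean",c0.round(4),"normal",n_.round(3),"tilt",np.degrees(np.arccos(n_[2])).round(2))
if len(pt)==19: print("top centre",A.mean(0).round(4))
if len(ps)==19: print("scene centre",B.mean(0).round(4))
E
python3 plate.py 6 .100
```

```text
time_s: 11.87
position: [0.5248, -0.3098, 0.1438]
tcp_rot: [[-0.0, -0.021, -1.0], [0.0, -1.0, 0.021], [-1.0, -0.0, 0.0]]
force: [-1.0, -0.4, -3.9]
opening: 0.249
t 11.8667 pos [ 0.5248 -0.3098  0.1438] tilt [-0.  0. -1.] yaw(lifter) -1.22 yaw cmd -0.02
dp mm [15.8 -0.3 -1.2] F [-1.03 -0.44 -3.89] M [ 0.075  0.209 -0.005] open 0.24866203198249023
0 29 27
```

Run:
```python
import cv2,numpy as np
a=cv2.imread("pics/wrist6.png");b=cv2.imread("pics/scene6.png");cv2.imwrite("pics/c6.png",cv2.resize(np.hstack([a,b]),(800,300)))
```

```text
(no output)
```

View pics/c6.png

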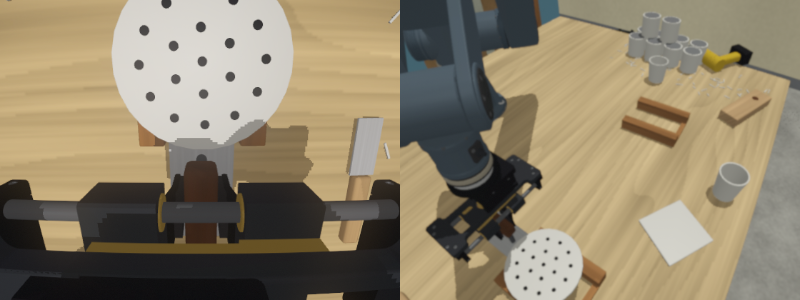

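Run:
```python
from h import *
c=bot.capture("wrist");g=c["color"].astype(int)
m=((g.min(2)>80)&(g.max(2)-g.min(2)<45)).astype(np.uint8)
cs,h=cv2.findContours(m,cv2.RETR_CCOMP,cv2.CHAIN_APPROX_NONE)
pts=[]
for i in range(len(cs)):
    if h[0][i][3]>=0 and 30<=cv2.contourArea(cs[i])<=400:
        (x,y),r=cv2.minEnclosingCircle(cs[i]);
        if y<215: pts.append((x,y))
W=onz(c,pts,.0993)
T=bot.read_state();W=(W-T["position"])@T["tcp_rot"]
for p,w in zip(pts,W): print(np.round(p,1),(-w[2]*1000).round(1),(-w[1]*1000).round(1))
```

```text
[286.1 174.3] 44.6 -2.9
[328.4 161.4] 52.6 -28.7
[359.3 127.7] 72.8 -46.4
[322.3 106.9] 84.5 -24.0
[283.  84.] 97.2 -1.0
[372.  82.] 98.6 -52.3
[242.9  63.4] 108.4 21.8
[321.   59.8] 110.3 -22.4
[201.5  42. ] 120.1 44.8
[280.9  37.5] 122.0 0.2
[360.5  34.5] 123.9 -44.2
```

The plate is lifted and level on the blade, its centre 97 mm ahead of and 1 mm right of the TCP. Force rose from 3 N to between 4 and 5 N. Now I carry it smoothly to the left.

```bash
python3 -m inch '{"dp":[[0,-2,0],[0,-4,0],[0,-7,0],[0,-10,0],[0,-13,0],[0,-16,0.5],[0,-19,1],[0,-22,1],[0,-25,1],[0,-27,1],[0,-28,1],[0,-28,1],[0,-28,1],[0,-28,1],[0,-28,1],[0,-28,1],[0,-28,1],[0,-28,1],[0,-28,1],[0,-28,1]],"yaw":[-0.2,-0.4,-0.4,-0.4,-0.4,-0.4,-0.4,-0.4,-0.4,-0.2,-0.15,0,0,0,0,0,0,0,0,0]}'
python3 -m inch '{"dp":[[0,-26,0],[0,-24,0],[0,-22,0],[0,-19,0],[0,-16,0],[0,-14,0],[0,-11,0],[0,-9,0],[0,-7,0],[0,-5,0],[0,-3,0],[0,-1,0],[0,0,0],[0,0,0],[0,0,0]],"yaw":[0,0,0,0,0,0,0,0,0,0,0,0,0,0,0]}'
python3 g.py .4844 .2718 2.55 .1438
python3 plate.py 7 .099
python3 - <<'E'
import cv2,numpy as np
a=cv2.imread("pics/wrist7.png");b=cv2.imread("pics/scene7.png");t=cv2.imread("pics/top7.png");cv2.imwrite("pics/c7.png",np.vstack([cv2.resize(np.hstack([a,b]),(800,300)),cv2.resize(np.hstack([t,t]),(800,300))]))
E
```

```text
time_s: 13.73
position: [0.494, 0.1168, 0.1443]
tcp_rot: [[-0.0, 0.045, -0.999], [0.0, -0.999, -0.045], [-1.0, -0.0, 0.0]]
force: [0.2, 0.5, -3.2]
opening: 0.245
time_s: 14.98
position: [0.4887, 0.2705, 0.144]
tcp_rot: [[-0.0, 0.043, -0.999], [-0.0, -0.999, -0.043], [-1.0, 0.0, 0.0]]
force: [-0.1, -0.1, -4.2]
opening: 0.249
t 14.9833 pos [0.4887 0.2705 0.144 ] tilt [-0. -0. -1.] yaw(lifter) 2.49 yaw cmd -0.06
dp mm [ 0.2 -1.5  4.3] F [-0.08 -0.12 -4.22] M [0.018 0.143 0.005] open 0.24886621301324036
13 11 25
```

View pics/c7.png

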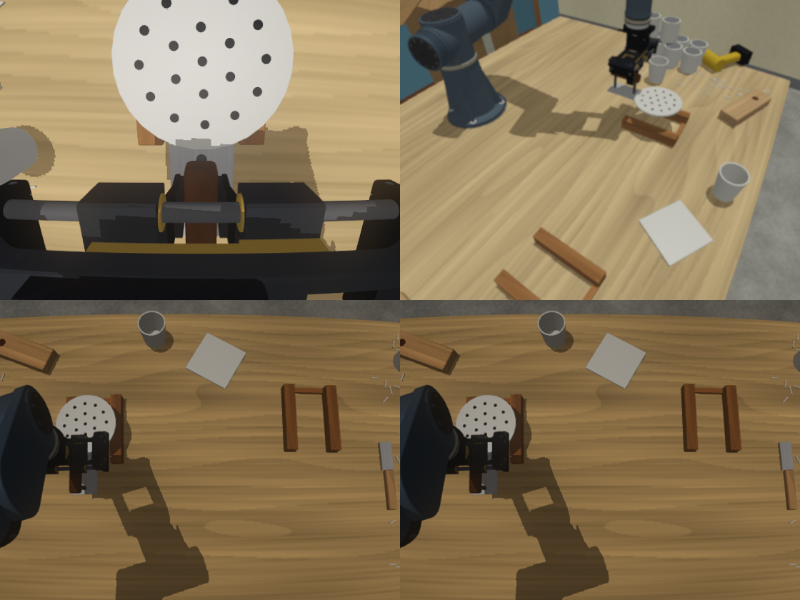

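Run:
```python
from h import *
c=bot.capture("wrist");print(onz(c,[(0,180),(40,215),(55,225),(0,250),(50,195)],0.0).round(3))
c=bot.capture("top");print(onz(c,[(0,225),(25,245),(0,262),(20,232)],.0).round(3));print(onz(c,[(0,225),(25,245),(0,262),(20,232)],.08).round(3))
t=cv2.imread("pics/top0.png")[200:280,0:120];cv2.imwrite("pics/cup.png",cv2.resize(t,None,fx=5,fy=5))
# shifted plate check on top view: rim
```

```text
[[0.5   0.551 0.   ]
 [0.466 0.513 0.   ]
 [0.456 0.498 0.   ]
 [0.424 0.568 0.   ]
 [0.487 0.499 0.   ]]
[[0.508 0.546 0.   ]
 [0.469 0.489 0.   ]
 [0.435 0.538 0.   ]
 [0.494 0.502 0.   ]]
[[0.496 0.495 0.08 ]
 [0.461 0.444 0.08 ]
 [0.43  0.488 0.08 ]
 [0.484 0.455 0.08 ]]
```

View pics/wrist7.png

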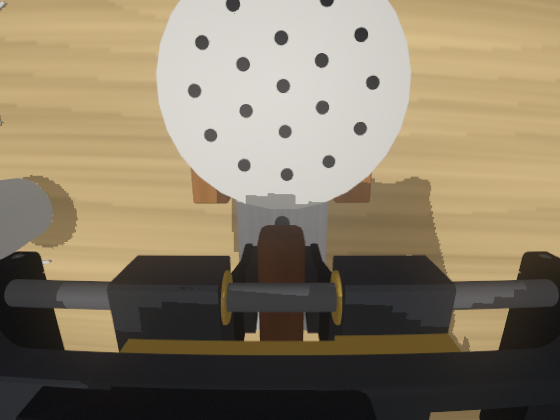

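Run:
```python
import cv2
t=cv2.imread("pics/top7.png")[120:250,60:190];cv2.imwrite("pics/t7c.png",cv2.resize(t,None,fx=4,fy=4,interpolation=2))
```

```text
(no output)
```

View pics/t7c.png

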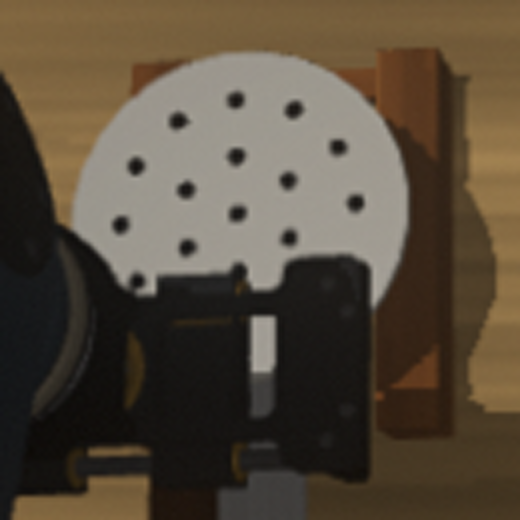

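Run:
```python
from h import *
c=bot.capture("top");p=onz(c,[(118.9,172.9)],.0995)[0];print(p)
s=bot.read_state();t=np.radians(2.55);f=np.array([np.cos(t),np.sin(t)]);l=np.array([-f[1],f[0]])
for q in(p[:2],s["position"][:2]+.0972*f-.001*l): 
  d=np.array([.5813,.2751])-q;print("fwd",d@f*1000,"left",d@l*1000)
b=bot.capture("scene");im=b["color"][:,:,::-1];x=proj(b,[.585,.275,.1])[0].astype(int);print(x)
cv2.imwrite("pics/s7c.png",cv2.resize(im[x[1]-60:x[1]+60,x[0]-70:x[0]+70],None,fx=5,fy=5,interpolation=2))
```

```text
[0.58497879 0.27478105 0.0995    ]
fwd -3.6609582761755854 left 0.4823073562433328
fwd -4.493983180655343 left 1.1170610105149197
[361 140]
```

View pics/s7c.png

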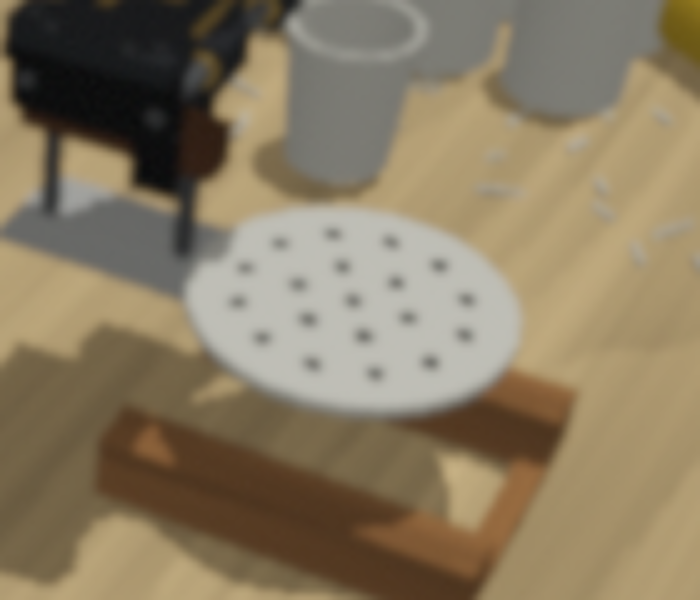

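Both the wrist and top views put the plate about 4 mm too far forward and 0.8 mm to the right. I correct that and lower it gently.

```bash
python3 -m inch '{"dp":[[1,-0.4,1],[3,-0.4,1.5],[4,0,1.5],[5,0,0],[6,0,0],[6,0,0],[6,0,0],[5,0,0],[4,0,0],[3,0,0],[2,0,0],[0,0,0],[0,0,0]],"yaw":[0,0,0,0,0,0,0,0,0,0,0,0,0]}'
python3 g.py .4844 .2718 2.55 .0675
python3 -m inch '{"dp":[[1.5,0,0],[1.5,0,0],[1.5,0,0],[1.5,0,0],[1.5,0,0],[1.5,0,0],[1.5,0,0],[1.5,0,0],[1.5,0,0],[1.5,0,0],[2,0,0],[3,0,0],[3,0,0],[3,0,0],[3,0,0],[2,0,0],[0,0,0],[0,0,0],[0,0,0]],"yaw":[0,0,0,0,0,0,0,0,0,0,0,0,0,0,0,0,0,0,0]}'
python3 g.py .4844 .2718 2.55 .0675
python3 - <<'E'
from h import *
o=[]
for n in("top","scene","wrist"):
    c=bot.capture(n);cv2.imwrite(f"pics/{n}8.png",c["color"][:,:,::-1]);o.append(c["color"][:,:,::-1])
b=o[1];cv2.imwrite("pics/s8c.png",np.hstack([cv2.resize(b[85:205,290:430],None,fx=3,fy=3,interpolation=2),cv2.resize(o[2],(480,360))])[:, :])
cv2.imwrite("pics/s8c.png",cv2.resize(cv2.imread("pics/s8c.png"),(800,320)))
E
```

```text
time_s: 16.42
position: [0.4847, 0.2717, 0.0991]
tcp_rot: [[0.0, 0.044, -0.999], [0.0, -0.999, -0.044], [-1.0, -0.0, -0.0]]
force: [0.3, 0.1, -5.0]
opening: 0.251
t 16.4167 pos [0.4847 0.2717 0.0991] tilt [ 0.  0. -1.] yaw(lifter) 2.53 yaw cmd -0.02
dp mm [31.6 -0.1  0.3] F [ 0.34  0.07 -5.05] M [0.026 0.165 0.017] open 0.2508597942323773
time_s: 18.0
position: [0.4847, 0.2717, 0.0681]
tcp_rot: [[0.0, 0.044, -0.999], [0.0, -0.999, -0.044], [-1.0, -0.0, -0.0]]
force: [0.7, -0.2, -2.1]
opening: 0.25
t 18.0 pos [0.4847 0.2717 0.0681] tilt [ 0.  0. -1.] yaw(lifter) 2.53 yaw cmd -0.02
dp mm [ 0.6 -0.1  0.3] F [ 0.72 -0.19 -2.14] M [-0.025  0.048  0.018] open 0.24977733629630558
```

View pics/s8c.png

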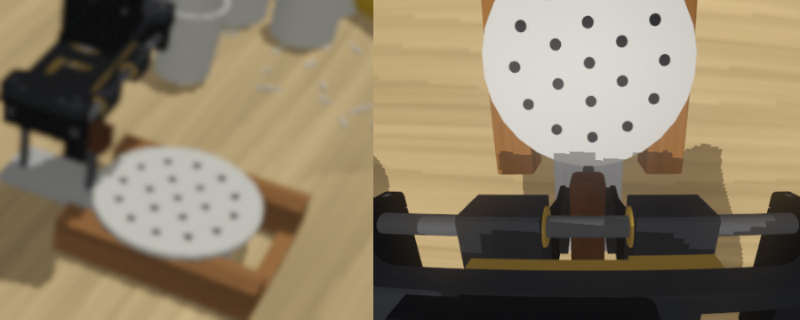

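The plate rests on both battens and is off the blade. Withdrawing about 155 mm straight back.

```bash
python3 -m inch '{"dp":[[0,0,2],[0,0,4],[0,0,7],[0,0,9],[0,0,11],[0,0,12],[0,0,12],[0,0,12],[0,0,12],[0,0,12],[0,0,12],[0,0,12],[0,0,11],[0,0,9],[0,0,8],[0,0,6],[0,0,4],[0,0,2],[0,0,0],[0,0,0]],"yaw":[0,0,0,0,0,0,0,0,0,0,0,0,0,0,0,0,0,0,0,0]}'
python3 g.py .33 .2650 2.55 .0535
python3 -m inch '{"dp":[[2,0,0],[3,0,0],[3,0,0],[2,0,0],[1,0,0],[1,0,0],[1,0,0],[0.5,0,0],[0,0,0],[0,0,0],[0,0,0]],"yaw":[0,0,0,0,0,0,0,0,0,0,0]}'
python3 g.py .33 .2650 2.55 .0535
```

```text
time_s: 19.82
position: [0.3284, 0.2649, 0.0681]
tcp_rot: [[0.001, 0.044, -0.999], [0.0, -0.999, -0.044], [-1.0, -0.0, -0.001]]
force: [0.6, -0.1, -2.3]
opening: 0.248
t 19.8167 pos [0.3284 0.2649 0.0681] tilt [ 0.001  0.    -1.   ] yaw(lifter) 2.53 yaw cmd -0.02
dp mm [14.6 -0.  -1.6] F [ 0.62 -0.1  -2.3 ] M [ 0.05   0.041 -0.033] open 0.2482329661955206
time_s: 20.73
position: [0.3278, 0.2647, 0.0546]
tcp_rot: [[0.0, 0.044, -0.999], [0.0, -0.999, -0.044], [-1.0, -0.0, -0.0]]
force: [0.4, -0.1, -3.5]
opening: 0.248
t 20.7333 pos [0.3278 0.2647 0.0546] tilt [ 0.  0. -1.] yaw(lifter) 2.53 yaw cmd -0.02
dp mm [ 1.1 -0.2 -2.2] F [ 0.4  -0.05 -3.46] M [0.05  0.021 0.011] open 0.2483356099703712
```

Not yet touching the bench (−3.5 N, still carrying). I'll lower it a bit more.

```bash
python3 -m inch '{"dp":[[0.5,0,0],[0.5,0,0],[0.3,0,0],[0,0,0],[0,0,0],[0,0,0]],"yaw":[0,0,0,0,0,0]}'
python3 g.py .33 .2650 2.55 .0535
```

```text
time_s: 21.23
position: [0.3279, 0.2647, 0.0534]
tcp_rot: [[0.0, 0.044, -0.999], [0.0, -0.999, -0.044], [-1.0, -0.0, -0.0]]
force: [0.4, -0.8, 1.2]
opening: 0.251
t 21.2333 pos [0.3279 0.2647 0.0534] tilt [ 0.  0. -1.] yaw(lifter) 2.53 yaw cmd -0.02
dp mm [-0.1 -0.2 -2.2] F [ 0.4  -0.77  1.18] M [-0.03   0.018  0.034] open 0.2511713254581633
```

The lifter is on the bench: the force turned from −3.5 to +1.2 N. Open moderately, rise straight up, then check.

```bash
python3 -m inch '{"dp":[[0,0,0],[0,0,0],[0,0,0],[0,0,0],[0,0,0],[0,0,0],[0,0,0],[0,0,0],[0,0,0],[0,0,0],[0,0,0],[0,0,0]],"yaw":[0,0,0,0,0,0,0,0,0,0,0,0]}' 60
python3 -m inch '{"dp":[[-3,0,0],[-6,0,0],[-10,0,0],[-15,0,0],[-18,0,0],[-18,0,0],[-18,0,0],[-18,0,0],[-12,0,0],[-6,0,0],[-2,0,0],[0,0,0],[0,0,0]],"yaw":[0,0,0,0,0,0,0,0,0,0,0,0,0]}'
python3 -m inch '{"dp":[[0,4,0],[0,10,0],[0,18,0],[0,25,0],[0,30,0],[0,30,0],[0,30,0],[0,30,0],[0,30,0],[0,30,0],[0,25,0],[0,18,0],[0,10,0],[0,4,0],[0,0,0],[0,0,0]],"yaw":[0,0,0,0,0,0,0,0,0,0,0,0,0,0,0,0]}'
python3 - <<'E'
from h import *
for n in("top","scene"):
    c=bot.capture(n);im=c["color"][:,:,::-1].copy();cv2.imwrite(f"pics/{n}9.png",im)
    if n=="top":cv2.imwrite("pics/t9c.png",cv2.convertScaleAbs(cv2.resize(im[110:370,60:260],None,fx=2.3,fy=2.3,interpolation=2),alpha=1.3))
E
```

```text
time_s: 22.23
position: [0.3278, 0.2647, 0.0533]
tcp_rot: [[0.0, 0.044, -0.999], [0.0, -0.999, -0.044], [-1.0, -0.0, -0.0]]
force: [-0.0, -0.2, -0.4]
opening: 0.692
time_s: 23.32
position: [0.3273, 0.2645, 0.1788]
tcp_rot: [[-0.001, 0.044, -0.999], [-0.0, -0.999, -0.044], [-1.0, 0.0, 0.001]]
force: [-0.5, 0.2, -0.2]
opening: 0.689
time_s: 24.65
position: [0.3401, -0.0288, 0.179]
tcp_rot: [[-0.001, 0.043, -0.999], [0.001, -0.999, -0.043], [-1.0, -0.001, 0.001]]
force: [0.7, -0.5, 1.3]
opening: 0.694
```

View pics/t9c.png

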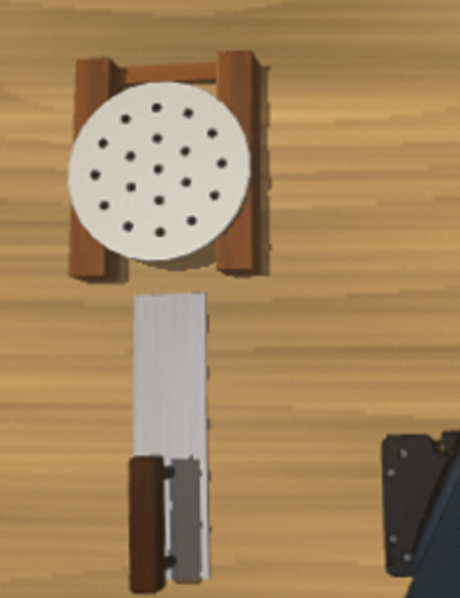

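View pics/scene9.png

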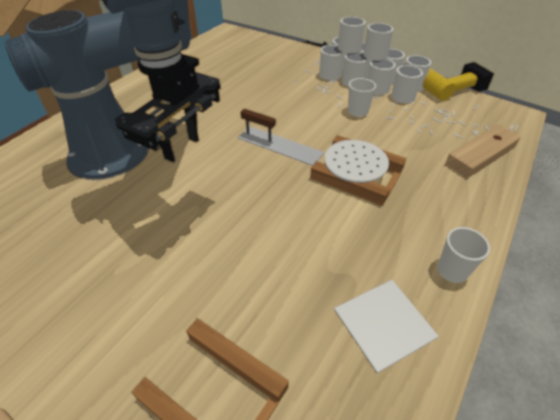

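Run:
```python
from h import *
c=bot.capture("top")
f=lambda u,v:((u+.5)/2.3-.5+60,(v+.5)/2.3-.5+110)
p=onz(c,[f(158,169)],.042)[0];print("plate",p,"off stand",(p[:2]-[.5813,.2751])*1000)
b=onz(c,[f(134,295),f(206,292),f(210,578)],.003);print(b.round(4))
tip=(b[0]+b[1])/2;print("lifter origin dist",np.linalg.norm(p[:2]-(tip[:2]-.18*np.array([.999,.044]))))
s=bot.read_state();print(s["time_s"],np.abs(s["qvel"]).max(),s["force"].round(2))
```

```text
plate [0.5807285 0.275745  0.042    ] off stand [-0.57150499  0.64500135]
[[0.4827 0.3027 0.003 ]
 [0.4853 0.2422 0.003 ]
 [0.2557 0.2307 0.003 ]]
lifter origin dist 0.2767532704802214
24.8 0.3719087712492921 [-0.55 -0.05 -0.44]
```

```bash
python3 -c "
from rig import bot
print(bot.hand_in())"
```

```text
the job is handed in; nothing more can be done
None
```

I moved the plate onto the empty stand with the lifter, drew the lifter out, laid it on the bench and handed the job in at about 25 s of the 67 s allowed. The hand-in gives no verdict.

**Method:** I gripped the bar 25 mm ahead of its middle and slid the blade along the channel. I lifted the plate to an estimated 93 mm, carried it level to the other stand and lowered it onto the battens. I then pulled the lifter out along the channel.

**Last checks:**
- **Plate:** its centre measured about 1 mm from the middle of stand_to. It looks flat on both battens in the top and scene views.
- **Lifter:** it lies upright on its blade, clear of the stand. It is 277 mm from the plate centre, where more than 235 mm is needed.
- **Robot:** the gripper is open and about 0.3 m away, touching nothing.

**Not confirmed:** the script I wrote to measure the plate's tilt and height while it was carried found too few matching holes to give a figure. I judged it level in transit from the pictures, from the blade tip height before the pickup, and from the plate keeping its place in the wrist view. No other check failed or disagreed by more than a few millimetres.

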